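Set the pack gauge to its red stop

ROBOT

A 6-joint arm with a two-finger parallel gripper is mounted at the origin on a cart in front of the work surface, level with it; the furniture and walls round the work are solid. World frame = base frame: x ahead of the robot, y to its left, z up, the work surface at z = 0. Lengths are in mm, angles in rad, forces in N, time in s.
With the tool pointing down it reaches from about 350 to 850 mm from the base axis. Payload 8.1 kg.
Tool frame: the origin (TCP) lies at the very end of the fingers, on their centre line; the grasp point (between the pads) lies 19 mm behind it (bot.grip_depth is the distance from the TCP to the grasp point, in mm); z points along the fingers, y is the line along which they close (so a half turn about z gives the same grasp; the last joint's range is limited). The gripper opens to 93 mm and grips with 3 to 60 N. Pads are 15 mm wide; open, the fingers measure 128 mm over their backs; the gripper's body (75 mm by 188 mm) begins 65 mm behind the grasp point.
Start: joints at [-0.085, 0.13, 1.488, -0, 1.523, -0.085], TCP at [600.004, 0.022, 218.635] pointing down, gripper open.
Joint ranges: [-2.96, 2.96], [-0.89, 2.26], [0.02, 2.5], [-1.34, 4.48], [0, 2.73], [-2.66, 2.66]. Speed limits (rad/s): [2.39, 2.39, 2.79, 3.14, 3.14, 3.14].

INTERFACE

Orientations are given as a 3x3 rotation matrix whose columns are the frame's x, y, z axes.
In Python, from rig import bot gives the robot as it stands.
- The arm moves only by the tool drive_tool, never from a script. Its argument "targets" is a list of rows, each a list of 3 entries, a list of its own where there are three numbers: the shift along the world's x, y, z in units of 25 mm (1.0 is 25 mm), then the turn about the world's z in units of 6 degrees (1.0 is 6 degrees), then the opening, from -1 (shut) to 1 (fully open), so that 0 is half open. A call has exactly 5 rows; each row is the pose to reach, as a shift and turn from the pose commanded when the call began; what a row does not reach only later rows make up. A row lasts 1/8 s, in which the tool goes at most 62.5 mm and 10.7 degrees, less where a joint would pass 70% of its speed; a pose out of reach is approached as far as the arm can. A call with a gripper value outside its range is refused whole. The fingers move at their own pace and stop on an object; "newtons" is the grip in N (left out, the last holds). Time passes only in rows, so rows that repeat a pose let the fingers close, or fill a call up. It gives the time, the measured TCP pose, the force, the opening and the grip force at its end, in the units of the state.
- bot.state(): the state, without advancing time (a new reading comes with each control period).
- bot.read_camera(name): name is "scene" or "side" or "wrist"; returns (picture, depth): 420x560x3 uint8, red, green, blue; 420x560 float32, mm along the optical axis (not along the pixel's ray), 0 where there is no reading.
- bot.get_calibration(name): a dict with "fx", "fy", "cx", "cy" (pixels), "rvec" (rotation vector, rad) and "tvec" (3), from world to camera coordinates, as OpenCV has them. Camera axes: x right, y down, z forward; pixel columns grow to the right and rows downward; lengths in mm; the calibration is good to about 2 mm. A picture is of the moment at which its call begins: read the wrist's pose just before it. get_calibration takes no time and is no camera call; for the wrist camera it gives the pose at the moment of the call.
- bot.sign_off(): hands the job in; it is judged then, once.
The state is a dict: "time_s": time; "joints": joint angles; "dq": joint speeds; "joint_torque": joint torques, N m; "tcp_pos": TCP position; "eef_rot": TCP orientation; "force": force on the tool from outside, world axes, zero at the start; "ft_torque": the same for the moment, N m; "grip_width": finger opening in mm; "grip_force": force on a finger pad.
Only numpy, scipy, OpenCV 4.12 (cv2) and the standard library are available. Lean on these libraries where they do the work, as an engineer would, in place of code of your own. Each camera call takes 0.05 s, during which the arm holds its last target. There are 200 camera calls.

TASK

Set the pack gauge to its red stop: with a fingertip press down the orange pad in the middle of the blue slider, which frees its brake, and keeping the pad pressed push the slider along its rail until it rests against the red clamp. Then let go, so that the pad springs up and the slider stays there. Do not force the slider while its brake is on, and pick up or shift none of the things standing round it.

Things in the scene. Friction and masses are not known exactly. Their poses are not given: they have to be found in the camera images.
- gauge: pack-length gauge fixed to the worktop: aluminium base 130x360x10 mm with a straight steel rail (336 mm long, its top 23 mm above the worktop). Origin on the worktop under the middle of the rail; its y axis runs along the rail (the slider's line), its x axis points across it to the white measuring bed; z up. It stands at a new place and angle each time
- slider (a joint): position of the slider along the rail in m, 0 at the rail's middle, growing along the gauge's +y. While the brake holds, it takes some 15 to 35 N to shift it; with the pad pressed it slides freely (about 1 to 3 N) and stays where it is left
- slider_mid (a point): middle of the blue slider, 38 mm above the worktop (top face of its saddle). The slider is 90 mm long along the rail and 64 mm across it, with a 10 mm thick blue ridge across each end (ridge tops 59 mm above the worktop, 70 mm clear between the ridges) and a thin aluminium fence (8 mm thick, top 40 mm above the worktop) reaching out over the bed
- pad_top (a point): centre of the top face of the orange release pad, which lies in the slider's middle between its two ridges: 54 mm along the rail, 42 mm across it, 48 mm above the worktop when up, with fine black ribs; moves with the slider and the pad
- pad (a joint): how far the pad is pressed down in m: about 0 up (brake on), 0.006 fully down (brake off from about 0.001 on). Sprung: starts to give at about 5 N, fully down at about 7.5 N; springs up by itself
- red_stop_mid (a point): middle of the red stop clamp fixed on the rail, 38 mm above the worktop: 24 mm long along the rail, 60 mm across it, its round knob's top 54 mm above the worktop. It may be at either end of the rail. When the slider rests against it, the two middles are 57 mm apart along the rail
- grey_stop_mid (a point): middle of the grey stop clamp, the same shape as the red one, at the other end of the rail (not the one wanted)
- vial_0: clear glass vial with a green cap, 25 mm across, 58 mm tall; bystander, loose. Origin at the centre of its underside
- stock_crayon: cream marking crayon with red ends lying flat, 24 mm thick, 119 mm long; bystander, loose. Origin at the centre of its underside
- parcel_tape: brown roll of tape lying flat, 110 mm across, 24 mm high; bystander, loose. Origin at the centre of its underside
- syringe_pack_6: wrapped blue syringe lying flat, 150x60x26 mm; bystander, loose. Origin at the centre of its underside
- plaster_roll: white roll of plaster lying flat, 50 mm across, 25 mm high; bystander, loose. Origin at the centre of its underside
- vial_1: brown glass vial with a red cap, 25 mm across, 58 mm tall; bystander, loose. Origin at the centre of its underside

How it is judged:
By the outcome, as a careful person would: the job done as asked, in the order asked, and still so for the second after the job is handed in, with the robot touching nothing.
It also fails if it takes over 34 s, if anything falls off the work surface, if the arm or the gripper's body presses on something with over 40 N, if the wrist force passes 120 N, or if a joint passes its speed limit or range.

## Working session

There is one attempt and no reset: what is moved stays moved. The work goes in short steps, Python scripts to look and compute and a tool call to move; the robot and the scene stay as the last step left them, time stands still between calls to the robot, and variables do not carry over. Pictures are saved under pics/ and viewed, at most 10 in all, crops included, and the job is handed in when it is done.

Besides the shell and the picture viewer there is one more tool, called after ">>>" by a JSON object that holds its "fn" and its "kwargs". drive_tool: Moves the arm, as the interface text tells. Its arguments: {"type":"object","properties":{"targets":{"type":"array","items":{"type":"array"}},"newtons":{"type":"number"}},"required":["targets"]}

```bash
mkdir -p pics; cat > h.py <<'E'
import numpy as np, cv2
from rig import bot
def world(name, depth, cal=None):
    c=cal or bot.get_calibration(name); R,_=cv2.Rodrigues(np.array(c["rvec"],float)); t=np.array(c["tvec"],float).ravel()
    v,u=np.mgrid[:depth.shape[0],:depth.shape[1]]
    P=np.stack([(u-c["cx"])/c["fx"]*depth,(v-c["cy"])/c["fy"]*depth,depth],-1)
    return (P-t)@R
def shot(name,fn):
    cal=bot.get_calibration(name); p,d=bot.read_camera(name)
    cv2.imwrite(f"pics/{fn}.png",p[:,:,::-1]); np.savez(f"pics/{fn}.npz",p=p,d=d,w=world(name,d,cal)); return p,d,world(name,d,cal)
E
python3 - <<'E'
from h import *
a,_,_=shot("scene","s0"); b,_,_=shot("wrist","w0")
cv2.imwrite("pics/both.png",cv2.resize(np.hstack([a,b])[:,:,::-1],(800,300)))
E
```

```text
(no output)
```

View pics/s0.png

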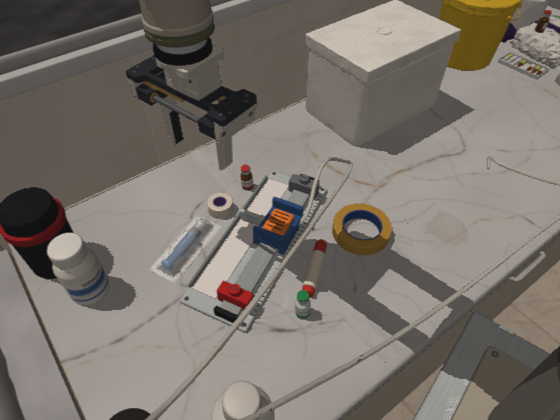

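View pics/w0.png

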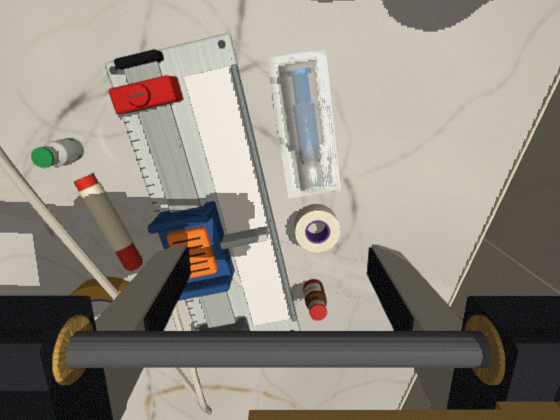

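The scene view shows the blue slider at about (280,228), the red clamp at (235,293) and the grey clamp at the far end. In the wrist view the red clamp is at (145,95) and the orange pad at (192,252). A cable runs beside the gauge, so I'll check its height too.

```bash
python3 - <<'E'
from h import *
for n in ("s0","w0"):
    z=np.load(f"pics/{n}.npz"); p,w,d=z["p"],z["w"],z["d"]
    hsv=cv2.cvtColor(p,cv2.COLOR_RGB2HSV).astype(int); H,S,V=hsv[...,0],hsv[...,1],hsv[...,2]
    box=np.zeros(H.shape,bool)
    if n=="s0": box[165:330,180:330]=1
    else: box[30:300,100:260]=1
    for nm,m in dict(orange=(H>=6)&(H<=16)&(S>180)&(V>120)&(w[...,2]>38),red=((H<5)|(H>175))&(S>170)&(w[...,2]>28),blue=(H>100)&(H<118)&(S>150)&(w[...,2]>50)).items():
        m=m&box&(d>0); q=w[m]
        r=cv2.minAreaRect(q[:,:2].astype(np.float32))
        print(n,nm,m.sum(),np.median(q,0).round(1),q.min(0).round(),q.max(0).round(),"rect",np.round(r[0],1),np.round(r[1],1),round(r[2],1))
w=np.load("pics/s0.npz")["w"]
for u,v in ((340,162),(322,180),(312,210),(290,260),(260,300),(230,335),(190,370)):
    q=w[v-6:v+7,u-10:u+11].reshape(-1,3); print("cable",u,v,q[q[:,2].argmax()].round())
w=np.load("pics/w0.npz")["w"]
for u,v in ((20,170),(60,220),(110,283),(185,345),(200,390)):
    q=w[v-6:v+7,u-10:u+11].reshape(-1,3); print("cable w",u,v,q[q[:,2].argmax()].round())
# bystander tall things near
E
```

```text
s0 orange 245 [509.6 -87.6  47.9] [ 487. -107.   44.] [530. -51.  51.] rect [505.7 -79.7] [40.1 52.1] 13.6
s0 red 544 [468.3  86.3  43.9] [ 442. -151.   28.] [647.  99.  59.] rect [558.6 -17.2] [ 56.3 310.8] 41.5
s0 blue 163 [ 508.7 -112.2   57.8] [ 468. -125.   50.] [541. -30.  61.] rect [504.4 -78.6] [58.1 87.7] 12.0
w0 orange 1102 [516.2 -69.7  47.2] [ 484. -105.   40.] [554.   3. 219.] rect [515.8 -48.1] [116.1  55.8] 76.8
w0 red 1695 [479.   83.2  43.5] [443. -63.  28.] [554.  99. 259.] rect [505.1  25.2] [ 80.2 159.2] 19.7
w0 blue 998 [512.  -43.5  57.4] [ 471. -124.   50.] [554.   9. 257.] rect [510.5 -56.7] [136.5  80.6] 86.1
cable 340 162 [174. 349. 688.]
cable 322 180 [ 506. -199.   76.]
cable 312 210 [174. 349. 688.]
cable 290 260 [398.  51. 147.]
cable 260 300 [174. 349. 688.]
cable 230 335 [372. 201. 187.]
cable 190 370 [174. 349. 688.]
cable w 20 170 [601.  85. 383.]
cable w 60 220 [601.  85. 383.]
cable w 110 283 [436. -78.  96.]
cable w 185 345 [601.  85. 383.]
cable w 200 390 [ 514. -226.   82.]
```

```bash
python3 - <<'E'
from h import *
s=bot.state(); print(s["time_s"],np.round(s["eef_rot"],2).tolist(),s["grip_width"],s["force"])
for n in ("s0","w0"):
    z=np.load(f"pics/{n}.npz"); p,w,d=z["p"],z["w"],z["d"]
    sat=p.max(-1).astype(int)-p.min(-1)
    m=(d>0)&(w[...,2]>65)&(w[...,2]<240)&(w[...,0]>250)&(w[...,0]<540)&(abs(w[...,1])<330)&(sat<40)&(p.mean(-1)>70)
    q=w[m]
    for y in range(-320,320,30):
        a=q[(q[:,1]>=y)&(q[:,1]<y+10)]
        if len(a): print(n,y,len(a),a.min(0).round(),np.median(a,0).round(),a.max(0).round())
z=np.load("pics/w0.npz"); p,w,d=z["p"],z["w"],z["d"]
hsv=cv2.cvtColor(p,cv2.COLOR_RGB2HSV).astype(int); H,S,V=hsv[...,0],hsv[...,1],hsv[...,2]
m=((H<5)|(H>175))&(S>150)&(w[...,2]>28)&(w[...,2]<60); m[:50]=0;m[130:]=0;m[:,:100]=0;m[:,200:]=0
r=cv2.minAreaRect(w[m][:,:2].astype(np.float32)); print("red",r, w[m][:,2].max())
for nm,m in dict(orange=(H>=6)&(H<=16)&(S>180)&(V>120)&(w[...,2]>38)&(w[...,2]<56),blue=(H>100)&(H<118)&(S>150)&(w[...,2]>52)&(w[...,2]<66)).items():
    m[:180]=0;m[320:]=0;m[:,:140]=0;m[:,250:]=0; print(nm,cv2.minAreaRect(w[m][:,:2].astype(np.float32)),m.sum())
E
```

```text
0.1 [[0.0, 1.0, -0.0], [1.0, -0.0, 0.0], [0.0, -0.0, -1.0]] 93.49532384950598 [-0.21073777  0.09531794 -0.65997351]
s0 -260 11 [ 508. -259.   68.] [ 511. -255.   75.] [ 514. -252.   78.]
s0 -230 16 [ 505. -230.   76.] [ 508. -225.   80.] [ 512. -220.   83.]
s0 -200 21 [ 497. -200.   67.] [ 501. -196.   73.] [ 506. -190.   76.]
s0 -170 1 [ 451. -160.   66.] [ 451. -160.   66.] [ 451. -160.   66.]
s0 -140 13 [ 441. -139.   70.] [ 445. -136.   74.] [ 447. -130.   77.]
s0 -110 14 [ 434. -110.   80.] [ 437. -105.   86.] [ 440. -102.   88.]
s0 -80 17 [426. -80.  94.] [429. -76.  98.] [433. -71. 102.]
s0 -50 19 [418. -50. 107.] [422. -44. 110.] [426. -40. 113.]
s0 -20 21 [412. -20. 116.] [415. -16. 121.] [420. -11. 124.]
s0 10 24 [404.  10. 128.] [407.  15. 132.] [537.  20. 231.]
s0 40 22 [397.  40. 138.] [400.  46. 143.] [405.  50. 145.]
s0 70 29 [391.  70. 147.] [394.  75. 153.] [398.  80. 155.]
s0 100 38 [385. 100. 152.] [388. 105. 161.] [394. 110. 164.]
s0 130 63 [250. 130. 155.] [381. 135. 168.] [388. 140. 170.]
s0 160 100 [254. 160. 170.] [262. 165. 176.] [383. 170. 180.]
s0 190 117 [
[... 534 characters left out ...]
81.] [ 441. -102.   86.] [ 444. -100.   88.]
w0 -80 98 [429. -80.  90.] [435. -75.  96.] [438. -70. 100.]
w0 -50 115 [422. -50. 103.] [427. -45. 108.] [430. -40. 112.]
w0 -20 143 [414. -20. 113.] [420. -15. 120.] [423. -10. 124.]
w0 10 175 [406.  10. 124.] [413.  15. 131.] [416.  20. 135.]
w0 40 72 [406.  40. 135.] [407.  43. 139.] [409.  49. 141.]
red ((473.67266845703125, 82.58268737792969), (59.187522888183594, 23.756000518798828), 12.579219818115234) 55.132074086735244
orange ((509.0439453125, -77.77644348144531), (40.54156494140625, 51.99127197265625), 12.308882713317871) 1096
blue ((509.24041748046875, -77.54653930664062), (61.89982604980469, 87.43981170654297), 12.391103744506836) 915
```

>>> {"fn": "drive_tool", "kwargs": {"targets": [[[-0.8,-0.6,-0.2],-1.7,-1],[[-1.6,-1.3,-0.6],-3.4,-1],[[-2.4,-2.0,-1.2],-5.1,-1],[[-3.1,-2.7,-1.8],-6.8,-1],[[-3.68,-3.14,-2.4],-8.5,-1]], "newtons": 20}}

```text
time_s: 0.72
tcp_pos: [507.0, -79.1, 157.7]
eef_rot: [[0.781, 0.624, -0.001], [0.624, -0.781, 0.0], [-0.001, -0.001, -1.0]]
force: [0.1, -0.8, 0.8]
grip_width: 47.4
grip_force: 0.0
```

>>> {"fn": "drive_tool", "kwargs": {"targets": [[[0,0,-0.4],-1.7,-1],[[0,0,-0.8],-3.4,-1],[[0,0,-1.2],-4.43,-1],[[0,0,-1.4],-4.43,-1],[[0,0,-1.4],-4.43,-1]]}}

```text
time_s: 1.35
tcp_pos: [507.6, -78.3, 123.1]
eef_rot: [[0.976, 0.218, -0.001], [0.218, -0.976, 0.0], [-0.001, -0.001, -1.0]]
force: [1.1, -0.1, 0.5]
grip_width: 1.2
grip_force: 0.0
```

```bash
python3 - <<'E'
from h import *
s=bot.state(); print(s["time_s"],s["tcp_pos"],np.round(s["eef_rot"],3).tolist(),s["grip_width"],s["force"])
a,_,_=shot("scene","s1"); b,d,w=shot("wrist","w1")
cv2.imwrite("pics/both1.png",np.hstack([cv2.resize(a[120:330,120:400],(400,300)),cv2.resize(b,(400,300))])[:,:,::-1])
for n in ("s1","w1"):
    z=np.load(f"pics/{n}.npz"); p,w,d=z["p"],z["w"],z["d"]
    hsv=cv2.cvtColor(p,cv2.COLOR_RGB2HSV).astype(int); H,S,V=hsv[...,0],hsv[...,1],hsv[...,2]
    reg=(abs(w[...,0]-508)<60)&(abs(w[...,1]+78)<60)
    for nm,m in dict(orange=(H>=6)&(H<=16)&(S>180)&(V>120)&(w[...,2]>42)&(w[...,2]<53),blue=(H>100)&(H<118)&(S>150)&(w[...,2]>52)&(w[...,2]<66)).items():
        m=m&reg; print(n,nm,m.sum(), cv2.minAreaRect(w[m][:,:2].astype(np.float32)) if m.sum()>5 else "", np.median(w[m][:,2]) if m.any() else "")
E
```

```text
1.35 [507.56321314 -78.34506681 123.1111247 ] [[0.976, 0.218, -0.001], [0.218, -0.976, 0.0], [-0.001, -0.001, -1.0]] 1.2497004455239447 [ 1.09884177 -0.13610541  0.46489096]
s1 orange 406 ((505.3685607910156, -79.37954711914062), (39.55514907836914, 52.343719482421875), 11.53972339630127) 47.8850112657707
s1 blue 228 ((503.8815002441406, -78.18716430664062), (59.89514923095703, 87.73617553710938), 11.655672073364258) 57.51610168409918
w1 orange 3369 ((508.75738525390625, -78.97468566894531), (41.0025520324707, 52.58576583862305), 12.054008483886719) 47.309877004730566
w1 blue 2101 ((509.342041015625, -79.19901275634766), (61.37308883666992, 88.37828826904297), 12.280183792114258) 57.69793987501409
```

View pics/both1.png

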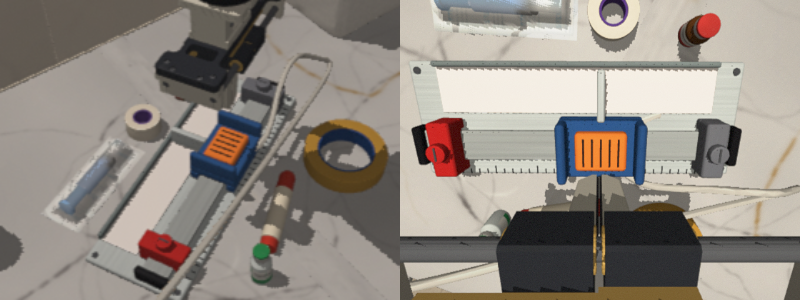

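The crops show the shut fingers straight above the orange pad, between the ridges. The red clamp is at (440,148) in the wrist half and the cable is clear. I'll descend now.

>>> {"fn": "drive_tool", "kwargs": {"targets": [[[0,0,-0.8],0,-1],[[0,0,-1.6],0,-1],[[0,0,-2.3],0,-1],[[0,0,-2.7],0,-1],[[0,0,-2.8],0,-1]]}}

```text
time_s: 2.08
tcp_pos: [507.7, -78.4, 53.1]
eef_rot: [[0.977, 0.215, -0.001], [0.215, -0.977, 0.0], [-0.001, -0.0, -1.0]]
force: [0.4, -0.2, -0.3]
grip_width: 0.4
grip_force: 0.0
```

>>> {"fn": "drive_tool", "kwargs": {"targets": [[[0,0,-0.04],0,-1],[[0,0,-0.08],0,-1],[[0,0,-0.12],0,-1],[[0,0,-0.16],0,-1],[[0,0,-0.2],0,-1]]}}

```text
time_s: 2.7
tcp_pos: [508.0, -78.5, 48.7]
eef_rot: [[0.977, 0.215, 0.0], [0.215, -0.977, -0.0], [0.0, 0.0, -1.0]]
force: [-1.0, -0.1, -0.5]
grip_width: 0.3
grip_force: 0.0
```

>>> {"fn": "drive_tool", "kwargs": {"targets": [[[0,0,-0.04],0,-1],[[0,0,-0.08],0,-1],[[0,0,-0.12],0,-1],[[0,0,-0.16],0,-1],[[0,0,-0.16],0,-1]]}}

```text
time_s: 3.32
tcp_pos: [508.2, -78.5, 45.1]
eef_rot: [[0.977, 0.215, 0.0], [0.215, -0.977, -0.0], [0.0, 0.0, -1.0]]
force: [-1.9, 0.1, 6.2]
grip_width: 0.4
grip_force: 3.0
```

>>> {"fn": "drive_tool", "kwargs": {"targets": [[[0,0,-0.02],0,-1],[[0,0,-0.04],0,-1],[[0,0,-0.07],0,-1],[[0,0,-0.07],0,-1],[[0,0,-0.07],0,-1]]}}

```text
time_s: 3.95
tcp_pos: [508.2, -78.6, 43.4]
eef_rot: [[0.977, 0.215, 0.0], [0.215, -0.977, -0.0], [0.0, 0.0, -1.0]]
force: [-3.3, 0.9, 6.4]
grip_width: 0.6
grip_force: 3.3
```

>>> {"fn": "drive_tool", "kwargs": {"targets": [[[-0.03,0.15,0],0,-1],[[-0.08,0.35,0],0,-1],[[-0.13,0.58,0],0,-1],[[-0.18,0.82,0],0,-1],[[-0.23,1.05,0],0,-1]]}}

```text
time_s: 4.58
tcp_pos: [502.5, -52.6, 43.6]
eef_rot: [[0.977, 0.215, 0.001], [0.215, -0.977, -0.001], [0.0, 0.001, -1.0]]
force: [-3.1, -1.8, 7.5]
grip_width: 0.5
grip_force: 3.2
```

>>> {"fn": "drive_tool", "kwargs": {"targets": [[[-0.08,0.36,0],0,-1],[[-0.16,0.74,0],0,-1],[[-0.24,1.12,0],0,-1],[[-0.33,1.5,0],0,-1],[[-0.41,1.86,0],0,-1]]}}

```text
time_s: 5.2
tcp_pos: [492.4, -5.9, 43.6]
eef_rot: [[0.977, 0.215, 0.001], [0.215, -0.977, -0.001], [0.001, 0.001, -1.0]]
force: [-1.7, -1.4, 6.3]
grip_width: 0.3
grip_force: 3.2
```

```bash
cat > m.py <<'E'
from h import *
import sys
n=sys.argv[1]; s=bot.state(); print(s["time_s"],s["tcp_pos"],s["force"])
p,d,w=shot("wrist",n)
hsv=cv2.cvtColor(p,cv2.COLOR_RGB2HSV).astype(int); H,S,V=hsv[...,0],hsv[...,1],hsv[...,2]
u=np.array([-.213,.977]); o=np.array([508.9,-78.5])
al=(w[...,:2]-o)@u; ac=(w[...,:2]-o)@np.array([.977,.213])
reg=(abs(ac)<40)&(abs(al-60)<160)&(w[...,2]<66)
for nm,m in dict(orange=(H>=6)&(H<=16)&(S>180)&(V>100)&(w[...,2]>36),blue=(H>100)&(H<118)&(S>150)&(w[...,2]>52),red=((H<5)|(H>175))&(S>150)&(w[...,2]>30)).items():
    m=m&reg
    if m.sum()>20: print(nm,m.sum(),"along",np.percentile(al[m],[0.5,50,99.5]).round(1),"z",np.median(w[m][:,2]).round(1))
print("tcp along",((np.array(s["tcp_pos"])[:2]-o)@u).round(1),"across",((np.array(s["tcp_pos"])[:2]-o)@np.array([.977,.213])).round(1))
E
python3 m.py w2
```

```text
5.2 [492.38862105  -5.90764534  43.60919249] [-1.72778184 -1.35294391  6.33819903]
orange 3392 along [47.6 70.8 99.9] z 42.3
blue 3195 along [ 30.1 108.3 117.3] z 57.6
red 5689 along [152.7 160.5 175.8] z 43.2
tcp along 74.4 across -0.7
```

View pics/w2.png

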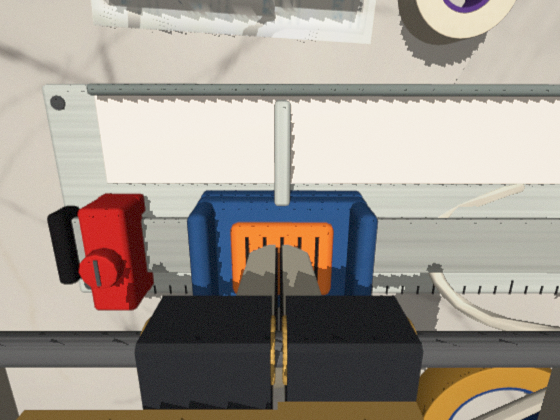

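The slider (blue, x 190–375) is moving along with the pad, and the red clamp's face is about 35 mm ahead at pixel x≈150. I'll keep going, slower near the stop.

>>> {"fn": "drive_tool", "kwargs": {"targets": [[[-0.06,0.28,0],0,-1],[[-0.12,0.56,0],0,-1],[[-0.17,0.8,0],0,-1],[[-0.22,1.0,0],0,-1],[[-0.255,1.17,0],0,-1]]}}

```text
time_s: 5.88
tcp_pos: [486.1, 23.3, 43.6]
eef_rot: [[0.977, 0.215, 0.001], [0.215, -0.977, -0.001], [0.001, 0.001, -1.0]]
force: [-2.4, -1.0, 6.0]
grip_width: 0.7
grip_force: 3.2
```

>>> {"fn": "drive_tool", "kwargs": {"targets": [[[-0.01,0.05,0],0,-1],[[-0.02,0.1,0],0,-1],[[-0.03,0.15,0],0,-1],[[-0.044,0.2,0],0,-1],[[-0.055,0.25,0],0,-1]]}}

```text
time_s: 6.5
tcp_pos: [485.1, 29.0, 43.8]
eef_rot: [[0.977, 0.215, 0.002], [0.215, -0.977, -0.001], [0.001, 0.002, -1.0]]
force: [-0.1, -3.8, 5.8]
grip_width: 0.8
grip_force: 3.2
```

```bash
python3 m.py w3
```

```text
6.5 [485.12801579  29.04307533  43.76718629] [-0.08655057 -3.82789999  5.80318342]
orange 3342 along [ 82.3 103.9 134.5] z 42.5
blue 3152 along [ 64.9 143.1 151.9] z 57.6
red 3551 along [154.7 164.4 176. ] z 43.6
tcp along 110.1 across -0.3
```

The along-rail force has risen, so contact is likely. I'll push a little further to confirm.

>>> {"fn": "drive_tool", "kwargs": {"targets": [[[-0.01,0.04,0],0,-1],[[-0.02,0.08,0],0,-1],[[-0.027,0.12,0],0,-1],[[-0.035,0.16,0],0,-1],[[-0.044,0.2,0],0,-1]]}}

```text
time_s: 7.18
tcp_pos: [484.6, 34.0, 44.1]
eef_rot: [[0.977, 0.215, 0.003], [0.215, -0.977, -0.001], [0.003, 0.002, -1.0]]
force: [1.0, -4.4, 5.3]
grip_width: 0.6
grip_force: 3.1
```

```bash
python3 m.py w4
```

```text
7.175 [484.64083302  33.96073177  44.10186889] [ 0.95673024 -4.41120602  5.3442524 ]
orange 3375 along [ 82.3  97.4 134.5] z 42.8
blue 3119 along [ 65.  142.9 152. ] z 57.6
red 3556 along [154.5 164.4 176.1] z 43.6
tcp along 115.0 across 0.3
```

View pics/w4.png

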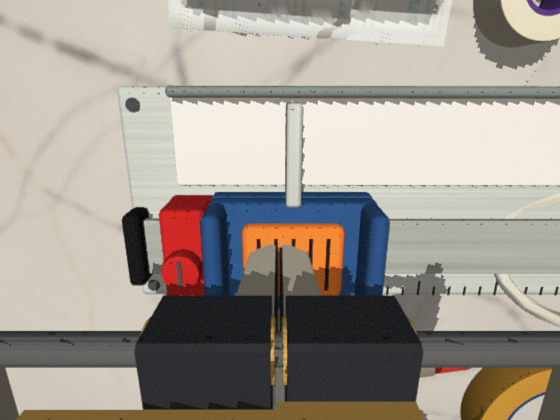

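The slider stayed put while the finger slid 5 mm along it at 4.4 N. In the picture the blue ridge (x≈205) lies flush on the red clamp, so it's seated. I'll lift straight off.

>>> {"fn": "drive_tool", "kwargs": {"targets": [[[0,0,0.1],0,-1],[[0,0,0.3],0,-1],[[0,0,0.6],0,-1],[[0,0,1.4],0,-1],[[0,0,2.4],0,-1]]}}

```text
time_s: 7.85
tcp_pos: [482.2, 35.0, 102.8]
eef_rot: [[0.977, 0.215, -0.002], [0.215, -0.977, 0.0], [-0.002, -0.001, -1.0]]
force: [0.4, -0.3, 0.5]
grip_width: 0.4
grip_force: 0.0
```

>>> {"fn": "drive_tool", "kwargs": {"targets": [[[0,0,0.6],0,-1],[[0,0,1.0],0,-1],[[0,0,1.0],0,-1],[[0,0,1.0],0,-1],[[0,0,1.0],0,-1]]}}

```text
time_s: 8.48
tcp_pos: [482.5, 34.8, 126.9]
eef_rot: [[0.977, 0.215, -0.002], [0.215, -0.977, 0.0], [-0.002, -0.0, -1.0]]
force: [0.1, -0.4, -0.3]
grip_width: 0.5
grip_force: 0.0
```

```bash
python3 m.py w5; python3 -c "
from h import *
shot('scene','s5')"
```

```text
8.475 [482.51410697  34.78756659 126.92290433] [ 0.11597224 -0.35884544 -0.31023123]
orange 3407 along [ 82.6 109.2 134.5] z 47.3
blue 2078 along [ 64.9 143.  152.1] z 57.7
red 2121 along [154.9 164.7 176.3] z 43.5
tcp along 116.3 across -1.6
```

View pics/w5.png

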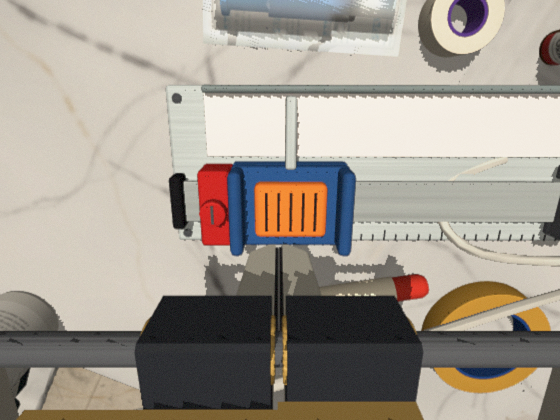

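View pics/s5.png

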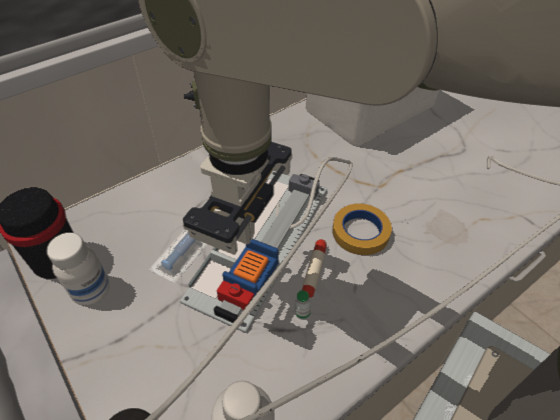

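The wrist view shows the slider (x 230–355) flush against the red clamp (x 200–235). The pad is back up at z 47, and the slider's position hasn't changed. In the scene view the crayon, green vial and tape are where they were. The robot is touching nothing.

```bash
python3 -c "
from rig import bot
print(bot.sign_off())"
```

```text
the job is handed in; nothing more can be done
None
```

The slider now rests against the red stop with its pad sprung up and the robot clear of it; I saw nothing else moved, and I handed the job in at about 8.5 s.

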